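# Pack the repair kit into the toolbox tray

### The job

Pack the repair kit into the red toolbox tray: the blue multimeter into the green bin, the silver heat sink into the white bin, the black screwdriver handle into the orange bin and the copper-wound transformer into the black bin, each flat on the floor of its bin, the multimeter face up, the heat sink fins up and the transformer standing on its foot. The yellow multimeter and the black heat sink belong to another job: leave them where they are. Let go of everything at the end.

Things in the scene. Friction and masses are not known exactly. Their poses are not given: they have to be found in the camera images.
- green_bin: The green open plastic bin, fixed, one of four in a row (in any order, centres 118 mm apart along y) in the red tray (144 x 480 mm, rim 18 mm above the bench). Outside 134 (x) x 116 (y) x 20 mm, walls and floor 2 mm, inside 130 x 112 mm. Origin: centre of its underside, 3 mm above the bench; inner floor 2 mm, rim 20 mm above the origin; z up.
- white_bin: The white open plastic bin, fixed, one of four in a row (in any order, centres 118 mm apart along y) in the red tray (144 x 480 mm, rim 18 mm above the bench). Outside 134 (x) x 116 (y) x 20 mm, walls and floor 2 mm, inside 130 x 112 mm. Origin: centre of its underside, 3 mm above the bench; inner floor 2 mm, rim 20 mm above the origin; z up.
- orange_bin: The orange open plastic bin, fixed, one of four in a row (in any order, centres 118 mm apart along y) in the red tray (144 x 480 mm, rim 18 mm above the bench). Outside 134 (x) x 116 (y) x 20 mm, walls and floor 2 mm, inside 130 x 112 mm. Origin: centre of its underside, 3 mm above the bench; inner floor 2 mm, rim 20 mm above the origin; z up.
- black_bin: The black open plastic bin, fixed, one of four in a row (in any order, centres 118 mm apart along y) in the red tray (144 x 480 mm, rim 18 mm above the bench). Outside 134 (x) x 116 (y) x 20 mm, walls and floor 2 mm, inside 130 x 112 mm. Origin: centre of its underside, 3 mm above the bench; inner floor 2 mm, rim 20 mm above the origin; z up.
- blue_meter: The blue pocket multimeter, casing 104 (x) x 52 (y) x 28 mm; display, and a dial 5 mm proud, on its upper face. Origin: centre of its underside; x along it towards the display, z up. About 0.18 kg. Lies face up; grip across the flat 52 mm sides (y).
- yellow_meter: A yellow look-alike that stays where it is: pocket multimeter, casing 104 (x) x 52 (y) x 28 mm; display, and a dial 5 mm proud, on its upper face. Origin: centre of its underside; x along it towards the display, z up. About 0.18 kg. Lies face up; grip across the flat 52 mm sides (y).
- silver_sink: The silver (bare aluminium) heat sink, 50 (x) x 40 (y) x 30 mm: 6 mm base and five upright fins along x, the outer two flush with the 40 mm sides. Origin: centre of its underside; z up. About 70 g. Stands fins up; grip across the 40 mm (y).
- black_sink: A black look-alike that stays where it is: heat sink, 50 (x) x 40 (y) x 30 mm: 6 mm base and five upright fins along x, the outer two flush with the 40 mm sides. Origin: centre of its underside; z up. About 70 g. Stands fins up; grip across the 40 mm (y).
- driver: Black screwdriver handle with a thin red band and a short steel shank, 108 mm long, lying level. Eight-sided grip, 28 mm across flats, from x = -54 to +26 mm; 9 mm shank from +26 to +54 mm. Origin: on its axis at mid length, 14 mm above what it lies on; x towards the shank, z up at the start. Grip it at x = -14 mm (near its centre of mass) across y, 28 mm. About 90 g; does not roll by itself.
- transformer: Small mains transformer, 40 (x) x 42 (y) x 38 mm high: an upright dark steel core, 22 (x) x 42 (y) mm, with a copper-coloured winding bulging out of it both ways along x, 6 mm below its top. Origin: centre of its underside; z up. About 0.22 kg. Stands on a 3 mm foot plate; grip it across the core's 42 mm (y).
There are look-alikes about, which are no part of the job. Of the things that look like the silver_sink, take the one that is farthest from the robot's base at the start.

How it is judged:
At the end, for the whole second after the job is handed in: Each of the four is in its own bin: origin within 50 mm (bin x) and 44 mm (bin y) of the bin's centre, on its floor (within 6 mm), level within 0.15 rad (face, fins, core up), at rest; the yellow multimeter and black heat sink are within 15 mm of where they started (x of blue_meter in the frame of green_bin between -0.05 and 0.05 m and y of blue_meter in the frame of green_bin between -0.044 and 0.044 m and z of blue_meter in the frame of green_bin below 0.008 m and angle between each of blue_meter, silver_sink, transformer's own z axis and vertical below 0.15 rad and linear speed of each of blue_meter, silver_sink, driver, transformer below 0.02 m/s and angular speed of each of blue_meter, silver_sink, driver, transformer below 0.3 rad/s and x of silver_sink in the frame of white_bin between -0.05 and 0.05 m and y of silver_sink in the frame of white_bin between -0.044 and 0.044 m and z of silver_sink in the frame of white_bin below 0.008 m and x of driver in the frame of orange_bin between -0.05 and 0.05 m and y of driver in the frame of orange_bin between -0.044 and 0.044 m and z of driver in the frame of orange_bin below 0.022 m and angle between driver's own x axis and vertical between 1.42 and 1.72 rad and x of transformer in the frame of black_bin between -0.05 and 0.05 m and y of transformer in the frame of black_bin between -0.044 and 0.044 m and z of transformer in the frame of black_bin below 0.008 m and distance of each of yellow_meter, black_sink from where it was at the start of the episode below 0.015 m); the robot touches nothing.
It fails at once if the yellow multimeter is moved by 15 mm or more (distance of yellow_meter from where it was at the start of the episode above 0.015 m).
It fails at once if the black heat sink is moved by 15 mm or more (distance of black_sink from where it was at the start of the episode above 0.015 m).
It also fails if it takes over 96 s, if anything falls off the work surface, if the arm or the gripper's body presses on something with over 40 N, if the wrist force passes 120 N, or if a joint passes its speed limit or range.

### The arm

A 6-joint arm with a two-finger parallel gripper is mounted at the origin on the work surface. World frame = base frame: x ahead of the robot, y to its left, z up, the work surface at z = 0. Lengths are in m, angles in rad, forces in N, time in s.
With the tool pointing down it reaches from about 0.25 to 0.775 m from the base axis. Payload 4 kg.
Tool frame: the origin (TCP) lies midway between the tips of the shut fingers; the grasp point (between the pads) lies 19 mm behind it (robot.pinch_z is the distance from the TCP to the grasp point, in m); x points along the fingers, y is the direction in which the jaws open and shut, and the axes are right-handed (so a half turn about x gives the same grasp; the last joint's range is limited). The gripper opens to 94 mm and grips with 3 to 60 N. Pads are 16 mm wide; open, the fingers measure 119 mm over their backs; the gripper's body (75 mm by 177 mm) begins 78 mm behind the grasp point.
Start: joints at [-1.438, 0.087, 1.371, -0, 1.684, -0.103], TCP at [0.128, -0.535, 0.206] pointing down, gripper open.
Joint ranges: [-3.1, 3.1], [-0.76, 2.03], [0.27, 2.55], [-1.08, 4.22], [0.17, 2.65], [-2.57, 2.57]. Speed limits (rad/s): [2.79, 2.79, 3.14, 3.14, 3.14, 3.14].

### API

Orientations are given as [roll, pitch, yaw] about the fixed x, y, z axes, in that order (R = Rz(yaw) Ry(pitch) Rx(roll)).
In Python, from bench import robot, imaging gives the robot as it stands. The module is installed in compiled form; this text tells all that it offers.
- The arm moves only by the tool drive_tool, never from a script. Its argument "commands" is a list that holds one entry, the list of rows, each a list of 4 numbers: the shift along the tool's x, y, z as a fraction of full scale, then the turn about the tool's x as a fraction of full scale. A call has 1 to 20 rows; each row shifts and turns the commanded pose from where the row before left it, along the tool's axes as they then stand; what a row does not reach is not made up. Full scale, the value 1, is 0.25 m for a shift and 360 degrees for a turn. A row lasts 1/10 s, in which the tool goes at most 50 mm and 8.59 degrees, less where a joint would pass 70% of its speed; a pose out of reach is approached as far as the arm can. A call with a number of a shift or a turn outside -1 to 1 is refused whole. A call with a gripper value outside its range is refused whole. "grip" is the opening, from 0 (shut) to 1 (fully open), set as the call begins (left out, the last holds). The fingers move at their own pace and stop on an object; the grip force is fixed at half the most. Time passes only in rows, so rows that do not move let the fingers close. It gives the time, the measured TCP pose, the force and the opening at its end, in the units of the state.
- robot.get_obs(): the state, without advancing time (a new reading comes with each control period).
- imaging.snapshot(name): name is "scene" or "top" or "wrist"; returns a dict with "pixels" (480x640x3 uint8, red, green, blue), "z_map" (480x640 float32, m along the optical axis (not along the pixel's ray), 0 where there is no reading), "mtx" (3x3 intrinsics, pixels), "k1" (the pictures are not rectified: a ray, as slopes to the right and down, at radius r is drawn at 1 + k1 r^2 times it, then the intrinsics apply), "extrinsics" (4x4, takes a point from world to camera coordinates). Camera axes: x right, y up, looking along -z (the intrinsics and any distortion apply to the point x, -y, -z); pixel columns grow to the right and rows downward; lengths in m; the calibration is good to about 2 mm. A picture is of the moment at which its call begins.
- robot.close_job(): hands the job in, once; it reports no verdict.
The state is a dict: "time": time; "joint_positions": joint angles; "qvel": joint speeds; "joint_torque": joint torques, N m; "tool_pos": TCP position; "ee_rot": TCP orientation; "wrist_force": force on the tool from outside, world axes, zero at the start; "wrist_torque": the same for the moment, N m; "width": finger opening in m.
Only numpy, scipy, OpenCV 4.12 (cv2) and the standard library are available. Lean on these libraries where they do the work, as an engineer would, in place of code of your own. Each camera call takes 0.05 s, during which the arm holds its last target.

## Working session

There is one attempt and no reset: what is moved stays moved. The work goes in short steps, Python scripts to look and compute and a tool call to move; the robot and the scene stay as the last step left them, time stands still between calls to the robot, and variables do not carry over. Pictures are saved under pics/ and viewed, and the job is handed in when it is done.

Besides the shell and the picture viewer there is one more tool, called after "Call:" by a JSON object that holds its "name" and its "arguments". drive_tool: Moves the arm, as the interface text tells. Shift numbers are shares of 0.25 m and turn numbers shares of 360 degrees, none past 1 either way. Its arguments: {"type":"object","properties":{"commands":{"type":"array","items":{"type":"array","items":{"type":"array","items":{"type":"number","minimum":-1,"maximum":1}}}},"grip":{"type":"number"}},"required":["commands"]}

```bash
mkdir -p pics
python3 - <<'E'
from bench import robot, imaging
import cv2,numpy as np
o=robot.get_obs()
print({k:np.round(v,3).tolist() for k,v in o.items()})
for n in ["top","scene","wrist"]:
    s=imaging.snapshot(n); np.savez(f"{n}0.npz",**s)
    cv2.imwrite(f"pics/{n}0.png",s["pixels"][:,:,::-1])
    print(n,s["mtx"].tolist(),s["k1"],np.round(s["extrinsics"],3).tolist())
E
```

```text
{'time': 0.0, 'joint_positions': [-1.438, 0.088, 1.372, 0.0, 1.684, -0.103], 'qvel': [0.001, 0.0, 0.001, 0.002, 0.001, 0.001], 'joint_torque': [-0.001, -34.018, -30.243, 0.072, 0.033, -0.0], 'tool_pos': [0.128, -0.534, 0.204], 'ee_rot': [-1.674, 1.569, 1.703], 'wrist_force': [-0.272, -0.673, 0.722], 'wrist_torque': [-0.037, 0.031, 0.053], 'width': 0.094}
top [[474.8969791413355, 0.0, 313.3910486402221], [0.0, 474.8969791413355, 237.54273364803188], [0.0, 0.0, 1.0]] -0.023768858277043853 [[0.023, -0.999, 0.028, -0.022], [0.991, 0.027, 0.135, -0.507], [-0.135, 0.025, 0.99, -1.024], [0.0, 0.0, 0.0, 1.0]]
scene [[550.8405670033608, 0.0, 321.6435253364663], [0.0, 550.8405670033608, 237.39058277703325], [0.0, 0.0, 1.0]] 0.03555102763431041 [[-0.13, 0.991, 0.018, 0.057], [-0.785, -0.114, 0.609, 0.368], [0.606, 0.065, 0.793, -1.451], [0.0, 0.0, 0.0, 1.0]]
wrist [[331.27837129194376, 0.0, 321.1673319664825], [0.0, 331.27837129194376, 237.44010911935885], [0.0, 0.0, 1.0]] 0.008134238860116412 [[0.233, -0.972, -0.002, -0.549], [0.936, 0.225, -0.272, 0.027], [0.265, 0.062, 0.962, -0.392], [0.0, 0.0, 0.0, 1.0]]
```

View pics/top0.png

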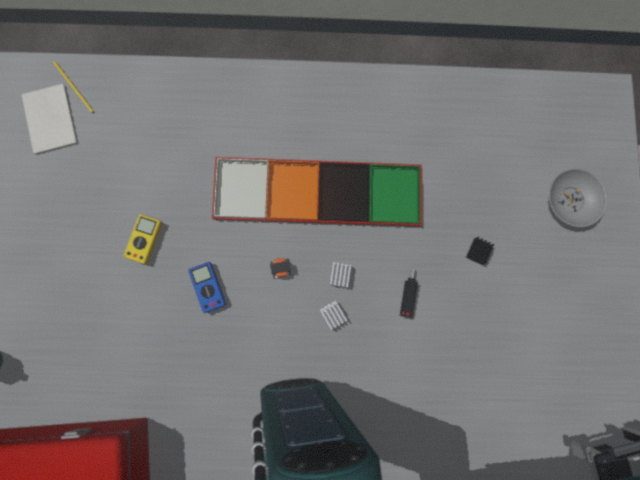

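View pics/scene0.png

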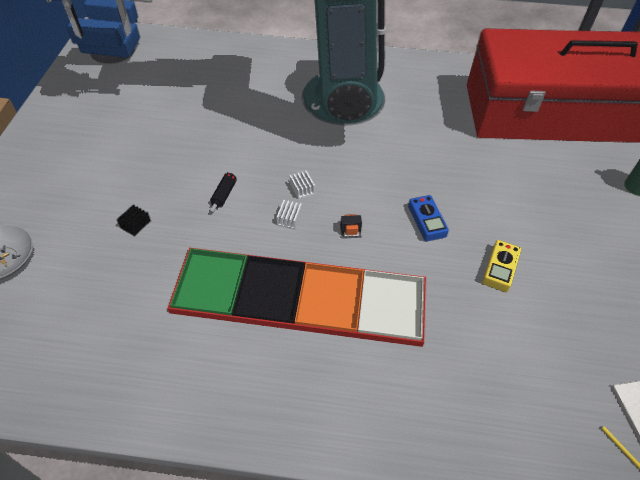

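Top view: the blue meter is at (207,287), with the yellow look-alike at (142,240). Silver sinks are at (341,275) and (334,316), and the black sink is at (480,250). The driver is at (409,295) and the transformer at (280,268). The bins from left to right are white (243,189), orange (294,191), black (345,192) and green (396,194). For the sink I want the one farther from the base, likely (341,275), so I'll measure both.

```bash
cat > h.py <<'E'
import numpy as np,cv2
def cloud(s):
    K=s["mtx"];k1=float(s["k1"]);z=s["z_map"]
    v,u=np.mgrid[0:480,0:640].astype(float)
    xd=(u-K[0,2])/K[0,0]; yd=(v-K[1,2])/K[1,1]
    x,y=xd.copy(),yd.copy()
    for _ in range(8):
        f=1+k1*(x*x+y*y); x=xd/f;y=yd/f
    P=np.stack([x*z,-y*z,-z,np.ones_like(z)],-1)
    W=P@np.linalg.inv(s["extrinsics"]).T
    W[z<=0]=np.nan
    return W[...,:3]
def proj(s,p):
    K=s["mtx"];k1=float(s["k1"]);c=s["extrinsics"]@np.array([*p,1.])
    x=c[0]/-c[2];y=-c[1]/-c[2];f=1+k1*(x*x+y*y)
    return K[0,0]*x*f+K[0,2],K[1,1]*y*f+K[1,2]
E
python3 - <<'E'
import numpy as np,cv2
from h import *
for cam,objs in {"top":dict(blue=(207,287,32),yellow=(142,240,30),s1=(341,275,18),s2=(334,316,18),bs=(480,250,20),drv=(409,295,32),tr=(280,268,18)),
  "scene":dict(blue=(428,217,30),yellow=(502,264,32),s1=(288,213,18),s2=(302,184,18),bs=(134,219,22),drv=(223,192,28),tr=(351,225,18))}.items():
    s=dict(np.load(f"{cam}0.npz"));W=cloud(s)
    print(cam,'table z',np.nanmedian(W[230:330,230:400,2]) if cam=="top" else np.nanmedian(W[150:240,150:480,2]))
    for n,(u,v,r) in objs.items():
        p=W[v-r:v+r,u-r:u+r].reshape(-1,3);p=p[p[:,2]>0.006]
        if len(p)<5: print(n,len(p));continue
        rc=cv2.minAreaRect((p[:,:2]*1000).astype(np.float32))
        q=p[p[:,2]>np.percentile(p[:,2],50)-0.003]
        print(n,len(p),'rect c',np.round(rc[0],1),'sz',np.round(rc[1],1),'a',round(rc[2],1),'zmax',round(p[:,2].max(),3),'mean',p[:,:2].mean(0).round(4),'r',round(np.hypot(*rc[0]),1))
s=dict(np.load("top0.npz"));W=cloud(s)
for n,(u,v) in dict(white=(243,189),orange=(294,191),black=(345,192),green=(396,194)).items(): print(n,W[v,u].round(4))
for n in ["top0","scene0"]:
    im=cv2.imread(f"pics/{n}.png")
    c=im[230:340,180:500] if n=="top0" else im[160:300,100:540]
    cv2.imwrite(f"pics/{n}_crop.png",cv2.resize(c,None,fx=2.5 if n=="top0" else 1.8,fy=2.5 if n=="top0" else 1.8,interpolation=cv2.INTER_CUBIC))
E
```

```text
top table z -0.00044186706123194863
blue 1174 rect c [402.6 198.6] sz [104.1 109.4] a 21.4 zmax 0.036 mean [0.3924 0.2226] r 448.9
yellow 1158 rect c [499.7 385.3] sz [ 76.5 103.4] a 73.4 zmax 0.037 mean [0.4955 0.3706] r 631.0
s1 312 rect c [422.2 -70.4] sz [40.3 62. ] a 82.3 zmax 0.034 mean [ 0.4279 -0.0715] r 428.0
s2 292 rect c [337.8 -57.1] sz [50.1 40. ] a 31.4 zmax 0.036 mean [ 0.3379 -0.0574] r 342.6
bs 467 rect c [ 490.4 -390.7] sz [42.5 52.4] a 67.6 zmax 0.036 mean [ 0.4896 -0.3898] r 627.0
drv 549 rect c [ 381.4 -233.7] sz [91.6 93.5] a 41.4 zmax 0.033 mean [ 0.3825 -0.2266] r 447.4
tr 306 rect c [440.5  62.7] sz [40.4 41.8] a 12.2 zmax 0.042 mean [0.4395 0.0622] r 444.9
scene table z 0.0007271295495908658
blue 1163 rect c [400.8 206.8] sz [107.1  85.9] a 22.8 zmax 0.036 mean [0.4028 0.2216] r 451.1
yellow 1277 rect c [500.3 381.2] sz [ 70.  108.5] a 72.4 zmax 0.037 mean [0.5064 0.3697] r 629.0
s1 481 rect c [407.9 -73.6] sz [49.2 96. ] a 87.9 zmax 0.035 mean [ 0.4295 -0.0711] r 414.5
s2 447 rect c [341.1 -61.1] sz [ 60.4 126.3] a 46.0 zmax 0.035 mean [ 0.343 -0.057] r 346.6
bs 602 rect c [ 492.3 -392.3] sz [45.9 53.4] a 65.8 zmax 0.035 mean [ 0.4952 -0.3904] r 629.5
drv 519 rect c [ 367.3 -213.8] sz [150.6  80.4] a 7.4 zmax 0.034 mean [ 0.3889 -0.2261] r 425.0
tr 423 rect c [442.3  61.5] sz [44.2 42.2] a 14.1 zmax 0.043 mean [0.449  0.0623] r 446.5
white [0.6211 0.1554 0.0026]
orange [0.6192 0.037  0.0052]
black [ 0.6206 -0.0818  0.004 ]
green [ 0.6191 -0.201   0.0056]
```

View pics/wrist0.png

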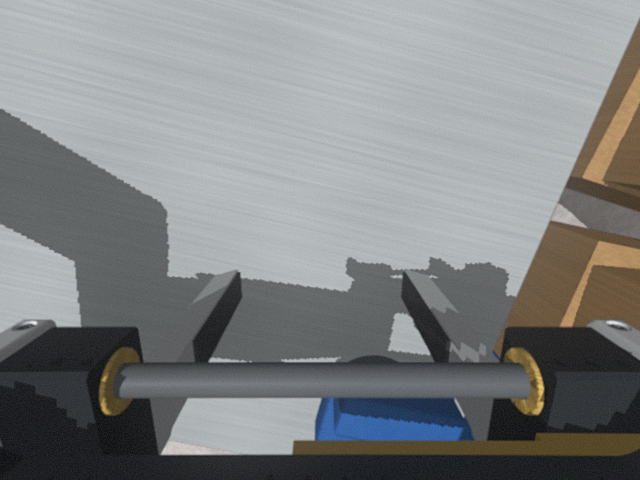

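View pics/top0_crop.png

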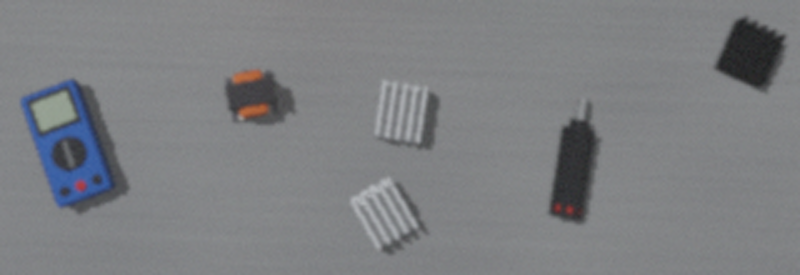

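Run:
```python
import numpy as np,cv2
from h import *
from scipy.ndimage import label
Ws={}
objs=dict(blue=(.398,.222,.07,.016),s1=(.428,-.0715,.04,.015),s2=(.34,-.0574,.035,.015),drv=(.385,-.2265,.07,.006),tr=(.442,.062,.035,.015),yellow=(.5,.37,.07,.016),bs=(.491,-.39,.04,.015))
for cam in ["top","scene"]:
    s=dict(np.load(f"{cam}0.npz"));W=cloud(s)
    for n,(x,y,r,zt) in objs.items():
        m=(W[...,2]>zt)&(np.hypot(W[...,0]-x,W[...,1]-y)<r)&(W[...,2]<.06)
        m=cv2.morphologyEx(m.astype(np.uint8),cv2.MORPH_OPEN,np.ones((2,2)))
        l,k=label(m);
        b=np.argmax(np.bincount(l.ravel())[1:])+1
        p=W[l==b]
        rc=cv2.minAreaRect((p[:,:2]*1000).astype(np.float32))
        c=p[:,:2].mean(0);w,V=np.linalg.eigh(np.cov((p[:,:2]-c).T))
        print(cam,n,len(p),'c',np.round(rc[0],1),'sz',np.round(rc[1],1),'a',round(rc[2],1),'mean',(c*1000).round(1),'pca',np.degrees(np.arctan2(V[1,1],V[0,1])).round(1),'zmed',np.median(p[:,2]).round(4))
s=dict(np.load("top0.npz"));im=s["pixels"]; W=cloud(s)
hsv=cv2.cvtColor(im,cv2.COLOR_RGB2HSV)
# tray bbox by rim height
m=(W[...,2]>.012)&(W[...,2]<.03)&(abs(W[...,0]-.62)<.12)&(abs(W[...,1]+.02)<.3)
p=W[m]; print('tray',cv2.minAreaRect((p[:,:2]*1000).astype(np.float32)),len(p))
```

```text
top blue 1135 c [390.5 222.8] sz [102.7  50.2] a 23.0 mean [nan nan] pca nan zmed nan
top s1 44 c [425.  -92.8] sz [ 7.2 49. ] a 82.5 mean [423.9 -92.9] pca 171.8 zmed 0.0011
top s2 15 c [353.4 -59.8] sz [15.8  5.3] a 32.0 mean [353.1 -59.4] pca -146.2 zmed 0.0289
top drv 547 c [ 388.3 -233.2] sz [ 35.6 108. ] a 80.8 mean [nan nan] pca nan zmed nan
top tr 287 c [438.8  60.7] sz [38.1 41.7] a 12.3 mean [nan nan] pca nan zmed nan
top yellow 1090 c [494.8 374.2] sz [ 49.5 106.6] a 69.3 mean [nan nan] pca nan zmed nan
top bs 350 c [ 490.7 -398.2] sz [54.8 56.7] a 66.7 mean [nan nan] pca nan zmed nan
scene blue 1022 c [384.6 226.7] sz [118.7  67.9] a 21.7 mean [nan nan] pca nan zmed nan
scene s1 193 c [417.2 -77.6] sz [27.9 74.6] a 87.2 mean [427.1 -80. ] pca 178.7 zmed 0.0196
scene s2 324 c [327.5 -58.2] sz [73.6 53.6] a 31.6 mean [nan nan] pca nan zmed nan
scene drv 510 c [ 385.3 -227. ] sz [ 25.5 124.1] a 80.5 mean [nan nan] pca nan zmed nan
scene tr 359 c [436.1  71.9] sz [41. 70.] a 45.6 mean [nan nan] pca nan zmed nan
scene yellow 1182 c [499.9 395.9] sz [ 42.9 139.9] a 51.2 mean [nan nan] pca nan zmed nan
scene bs 480 c [ 482.9 -398.5] sz [62.6 61.4] a 61.3 mean [nan nan] pca nan zmed nan
tray ((619.224853515625, -17.512985229492188), (481.0703125, 145.9918212890625), 89.55696105957031) 2188
```

```bash
cat > fit.py <<'E'
import numpy as np
def fit(W,x,y,r,z0,z1):
    m=(W[...,2]>z0)&(W[...,2]<z1)&(np.hypot(W[...,0]-x,W[...,1]-y)<r)
    p=W[m][:,:2]*1000
    best=None
    for a in np.arange(-45,45,.5):
        t=np.radians(a);R=np.array([[np.cos(t),np.sin(t)],[-np.sin(t),np.cos(t)]])
        q=p@R.T;lo,hi=np.percentile(q,1.5,0),np.percentile(q,98.5,0);A=np.prod(hi-lo)
        if best is None or A<best[0]: best=(A,a,hi-lo,R.T@((lo+hi)/2))
    return len(p),best[1],best[2].round(1),best[3].round(1),p.mean(0).round(1)
E
python3 - <<'E'
import numpy as np
from h import *; from fit import fit
objs=dict(blue=(.398,.222,.07,.02,.05),s1=(.428,-.0715,.04,.018,.05),s2=(.34,-.0574,.035,.018,.05),drv=(.385,-.2265,.07,.016,.04),tr=(.442,.062,.035,.02,.05),trcore=(.442,.062,.035,.034,.05),yellow=(.5,.37,.07,.02,.05),bs=(.491,-.39,.04,.018,.05))
for cam in ["top","scene"]:
    W=cloud(dict(np.load(f"{cam}0.npz")))
    for n,a in objs.items(): print(cam,n,*fit(W,*a))
E
```

```text
top blue 1126 23.5 [100.3  50.5] [392.4 224. ] [392.3 223.6]
top s1 197 -7.5 [48.7 39.7] [427.8 -71. ] [427.6 -71.3]
top s2 184 32.5 [48.8 39.6] [337.7 -57.1] [338.2 -57.2]
top drv 507 -9.5 [97.5 27.5] [ 386.9 -228.9] [ 381.3 -226.8]
top tr 287 -14.5 [38.6 39.1] [440.2  62.7] [439.8  62.6]
top trcore 191 19.0 [24.4 40. ] [440.4  62.9] [440.5  62.7]
top yellow 1063 -16.5 [99.7 48.8] [496.3 373.3] [496.1 372.2]
top bs 316 -24.5 [49.  40.4] [ 490.1 -390.7] [ 490.1 -390.2]
scene blue 975 21.0 [101.2  49.8] [395.5 222.2] [399.3 222.4]
scene s1 293 -6.5 [49.1 40. ] [429.6 -71.7] [431.2 -71.7]
scene s2 298 31.0 [50.  40.5] [339.5 -58. ] [340.4 -57.4]
scene drv 439 -8.5 [102.8  27.4] [ 390.7 -229.2] [ 387.1 -226.7]
scene tr 332 38.5 [37.9 40.5] [443.7  62.1] [447.1  62.4]
scene trcore 203 13.5 [29.  40.4] [444.2  62.2] [443.3  62.2]
scene yellow 1143 -16.5 [100.5  49.6] [499.2 372.2] [502.5 371.1]
scene bs 468 -26.0 [49.4 41.6] [ 492.1 -392.5] [ 493.  -391.9]
```

```bash
cat > plan.py <<'E'
import sys,numpy as np
from scipy.spatial.transform import Rotation as Ro
from bench import robot
# args: x y z objyaw_deg  (jaw y along object y)
def main(x,y,z,yaw):
    o=robot.get_obs();p=np.array(o["tool_pos"]);R=Ro.from_euler('xyz',o["ee_rot"]).as_matrix()
    ty=R[:,1];cur=np.degrees(np.arctan2(ty[1],ty[0]))
    d=(yaw+90-cur+90)%180-90
    turn=-d  # about tool x (down)
    R2=R@Ro.from_euler('x',np.radians(turn)).as_matrix()
    D=R2.T@(np.array([x,y,z])-p)
    print('t',round(o['time'],2),'pos',p.round(4),'toolx',R[:,0].round(3),'jaw',round(cur,1),'q6',round(o['joint_positions'][5],2),'w',round(o['width'],4),'F',np.round(o['wrist_force'],1))
    print('turn deg',round(turn,2),'frac',round(turn/360,4),'then shift frac',(D/.25).round(4))
main(*map(float,sys.argv[1:]))
E
python3 plan.py .3835 -.2268 .12 -9
python3 - <<'E'
import numpy as np
from h import *; from fit import fit
for cam in ["top","scene"]:
    W=cloud(dict(np.load(f"{cam}0.npz")));print(fit(W,.385,-.2265,.07,.022,.04))
E
```

```text
t 0.15 pos [ 0.1284 -0.5344  0.2046] toolx [-0.     0.002 -1.   ] jaw -76.5 q6 -0.1 w 0.0937 F [-0.5  0.8  1. ]
turn deg 22.51 frac 0.0625 then shift frac [ 0.3401 -1.3742 -0.8155]
(369, np.float64(-9.0), array([81.6, 23. ]), array([ 379.3, -227.4]), array([ 377.9, -226.7]))
(325, np.float64(-9.0), array([83.6, 25.2]), array([ 381.1, -227.5]), array([ 381.1, -226.4]))
```

Call:
{"name": "drive_tool", "arguments": {"commands": [[[0, 0, 0, 0.0208], [0, 0, 0, 0.0208], [0, 0, 0, 0.0208], [0.028, -0.1145, -0.068, 0], [0.028, -0.1145, -0.068, 0], [0.028, -0.1145, -0.068, 0], [0.028, -0.1145, -0.068, 0], [0.028, -0.1145, -0.068, 0], [0.028, -0.1145, -0.068, 0], [0.028, -0.1145, -0.068, 0], [0.028, -0.1145, -0.068, 0], [0.028, -0.1145, -0.068, 0], [0.028, -0.1145, -0.068, 0], [0.028, -0.1145, -0.068, 0], [0.028, -0.1145, -0.068, 0], [0, 0, 0, 0], [0, 0, 0, 0]]], "grip": 0.7}}

```text
time: 1.85
tool_pos: [0.3833, -0.2268, 0.1211]
ee_rot: [0.114, 1.57, 3.101]
wrist_force: [-0.2, 1.0, -0.5]
width: 0.0657
```

```bash
python3 plan.py .3805 -.227 .12 -9
python3 - <<'E'
from bench import imaging
import cv2
s=imaging.snapshot("wrist");cv2.imwrite("pics/w1.png",s["pixels"][:,:,::-1])
E
```

```text
t 1.85 pos [ 0.3833 -0.2268  0.1211] toolx [-0.001  0.    -1.   ] jaw -98.8 q6 1.06 w 0.0657 F [-0.2  1.  -0.5]
turn deg 0.15 frac 0.0004 then shift frac [0.0042 0.0027 0.011 ]
```

View pics/w1.png

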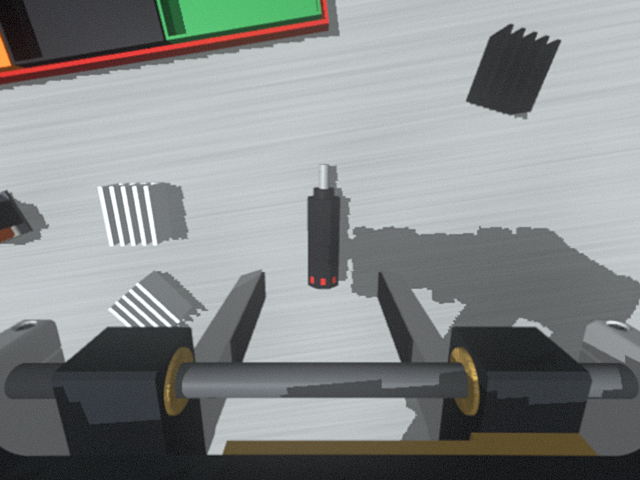

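The wrist view shows the driver centred between the fingers at (323,235) and square to the jaws, so I'll descend.

Call:
{"name": "drive_tool", "arguments": {"commands": [[[0.0, 0.0027, 0.011, 0], [0.08, 0, 0, 0], [0.08, 0, 0, 0], [0.08, 0, 0, 0], [0.08, 0, 0, 0], [0.08, 0, 0, 0], [0.04, 0, 0, 0], [0.03, 0, 0, 0], [0, 0, 0, 0], [0, 0, 0, 0]]]}}

```text
time: 2.9
tool_pos: [0.381, -0.2281, 0.0048]
ee_rot: [2.562, 1.569, -0.736]
wrist_force: [0.2, -0.9, 0.4]
width: 0.066
```

Call:
{"name": "drive_tool", "arguments": {"commands": [[[0, 0, 0, 0], [0, 0, 0, 0], [0, 0, 0, 0], [0, 0, 0, 0], [0, 0, 0, 0], [0, 0, 0, 0], [0, 0, 0, 0], [0, 0, 0, 0]]], "grip": 0}}

```text
time: 3.7
tool_pos: [0.3807, -0.2276, 0.0041]
ee_rot: [2.281, 1.571, -1.017]
wrist_force: [0.7, 0.4, 1.5]
width: 0.0279
```

Call:
{"name": "drive_tool", "arguments": {"commands": [[[-0.04, 0, 0, 0], [-0.08, 0, 0, 0], [-0.12, 0, 0, 0], [-0.12, 0, 0, 0], [-0.12, 0, 0, 0], [0, 0, 0, 0]]]}}

```text
time: 4.3
tool_pos: [0.3832, -0.2294, 0.1293]
ee_rot: [2.634, 1.561, -0.664]
wrist_force: [0.3, 0.1, -0.9]
width: 0.0278
```

```bash
python3 plan.py .6055 .0415 .12 0
python3 - <<'E'
from bench import imaging
import cv2
s=imaging.snapshot("wrist");cv2.imwrite("pics/w2.png",s["pixels"][:,:,::-1])
E
```

```text
t 4.3 pos [ 0.3832 -0.2294  0.1293] toolx [ 0.008 -0.006 -1.   ] jaw -99.0 q6 1.06 w 0.0278 F [ 0.3  0.1 -0.9]
turn deg -8.95 frac -0.0249 then shift frac [ 0.0374 -1.0838 -0.8891]
```

View pics/w2.png

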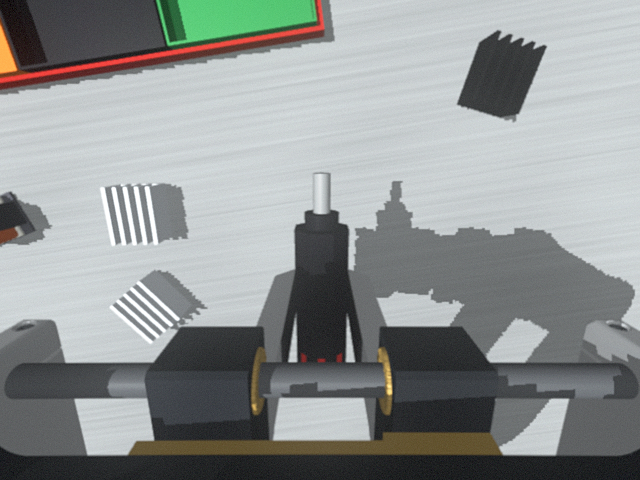

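The driver is held level between the fingers at (320,270).

Call:
{"name": "drive_tool", "arguments": {"commands": [[[0, 0, 0, -0.0125], [0, 0, 0, -0.0124], [0, -0.0903, -0.0741, 0], [0, -0.0903, -0.0741, 0], [0, -0.0903, -0.0741, 0], [0, -0.0903, -0.0741, 0], [0, -0.0903, -0.0741, 0], [0, -0.0903, -0.0741, 0], [0, -0.0903, -0.0741, 0], [0, -0.0903, -0.0741, 0], [0, -0.0903, -0.0741, 0], [0, -0.0903, -0.0741, 0], [0, -0.0903, -0.0741, 0], [0, -0.0903, -0.0741, 0], [0, 0, 0, 0], [0, 0, 0, 0], [0, 0, 0, 0]]]}}

```text
time: 6.05
tool_pos: [0.6017, 0.0428, 0.1225]
ee_rot: [0.172, 1.568, -2.97]
wrist_force: [0.3, 0.2, -0.5]
width: 0.0279
```

```bash
python3 plan.py .6055 .0415 .010 0
python3 - <<'E'
from bench import imaging
import cv2
s=imaging.snapshot("wrist");cv2.imwrite("pics/w3.png",s["pixels"][:,:,::-1])
E
```

```text
t 6.05 pos [0.6017 0.0428 0.1225] toolx [-0.003 -0.    -1.   ] jaw -90.0 q6 1.55 w 0.0279 F [ 0.3  0.2 -0.5]
turn deg -0.02 frac -0.0001 then shift frac [ 0.45    0.005  -0.0164]
```

View pics/w3.png

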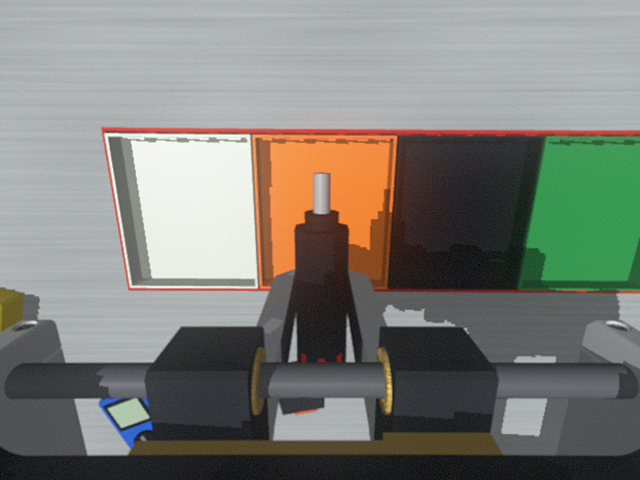

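The driver is over the orange bin at (325,210), so I'll lower it.

Call:
{"name": "drive_tool", "arguments": {"commands": [[[0.0, 0.005, -0.0164, 0], [0.08, 0, 0, 0], [0.08, 0, 0, 0], [0.08, 0, 0, 0], [0.08, 0, 0, 0], [0.06, 0, 0, 0], [0.04, 0, 0, 0], [0.03, 0, 0, 0], [0, 0, 0, 0], [0, 0, 0, 0]]]}}

```text
time: 7.1
tool_pos: [0.6076, 0.0421, 0.0122]
ee_rot: [3.055, 1.57, -0.087]
wrist_force: [-0.4, 0.7, -1.5]
width: 0.0278
```

Call:
{"name": "drive_tool", "arguments": {"commands": [[[0, 0, 0, 0], [0, 0, 0, 0], [0, 0, 0, 0], [0, 0, 0, 0]]], "grip": 0.55}}

```text
time: 7.5
tool_pos: [0.6073, 0.0422, 0.012]
ee_rot: [3.024, 1.57, -0.118]
wrist_force: [0.3, 0.4, -0.2]
width: 0.0511
```

Call:
{"name": "drive_tool", "arguments": {"commands": [[[-0.04, 0, 0, 0], [-0.08, 0, 0, 0], [-0.12, 0, 0, 0], [-0.12, 0, 0, 0], [-0.12, 0, 0, 0], [0, 0, 0, 0], [0, 0, 0, 0]]], "grip": 0.7}}

```text
time: 8.2
tool_pos: [0.6075, 0.0422, 0.1327]
ee_rot: [3.064, 1.568, -0.078]
wrist_force: [0.3, 0.4, -1.3]
width: 0.0659
```

```bash
python3 plan.py .442 .0625 .12 13
python3 - <<'E'
from bench import imaging
import cv2
s=imaging.snapshot("wrist");cv2.imwrite("pics/w4.png",s["pixels"][:,:,::-1])
E
```

```text
t 8.2 pos [0.6075 0.0422 0.1327] toolx [ 0.002 -0.    -1.   ] jaw -90.0 q6 1.55 w 0.0659 F [ 0.3  0.4 -1.3]
turn deg -12.99 frac -0.0361 then shift frac [ 0.049  -0.2281  0.6268]
```

View pics/w4.png

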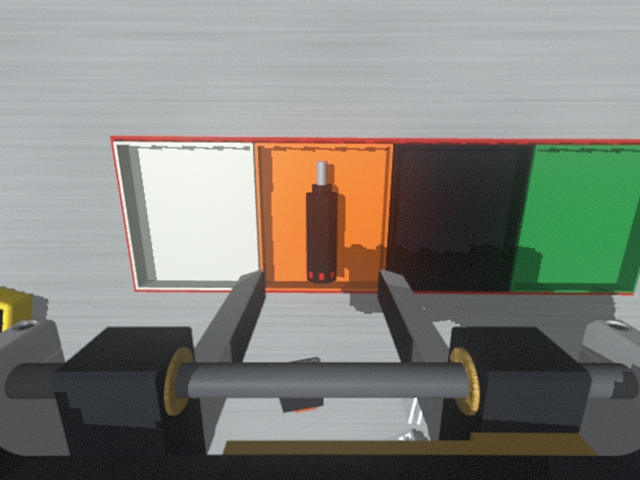

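The driver lies in the orange bin at (321,225). Next is the transformer.

Call:
{"name": "drive_tool", "arguments": {"commands": [[[0, 0, 0, -0.0181], [0, 0, 0, -0.018], [0.008, -0.038, 0.1045, 0], [0.008, -0.038, 0.1045, 0], [0.008, -0.038, 0.1045, 0], [0.008, -0.038, 0.1045, 0], [0.008, -0.038, 0.1045, 0], [0.008, -0.038, 0.1045, 0], [0, 0, 0, 0], [0, 0, 0, 0], [0, 0, 0, 0]]]}}

```text
time: 9.35
tool_pos: [0.442, 0.0623, 0.1189]
ee_rot: [0.094, 1.57, -2.821]
wrist_force: [-0.9, -0.8, -0.3]
width: 0.0663
```

```bash
python3 plan.py .442 .0625 .008 13
python3 - <<'E'
from bench import imaging
import cv2
s=imaging.snapshot("wrist");cv2.imwrite("pics/w5.png",s["pixels"][:,:,::-1])
E
```

```text
t 9.35 pos [0.442  0.0623 0.1189] toolx [-0.001 -0.    -1.   ] jaw -77.0 q6 1.36 w 0.0663 F [-0.9 -0.8 -0.3]
turn deg -0.01 frac -0.0 then shift frac [ 0.4436 -0.0007 -0.0005]
```

View pics/w5.png

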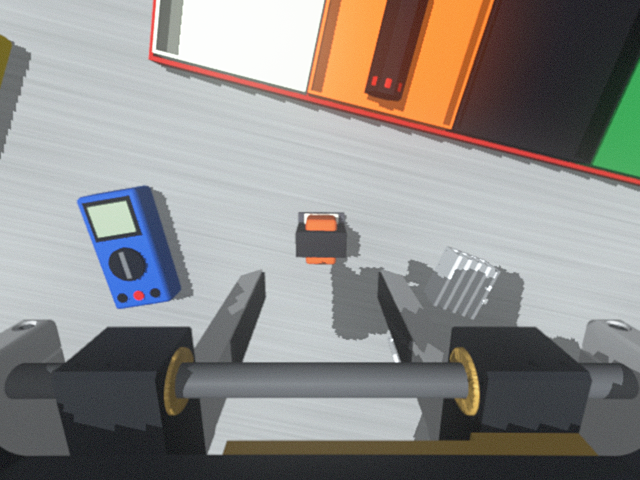

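The transformer is centred and square at (321,238).

Call:
{"name": "drive_tool", "arguments": {"commands": [[[0.08, 0, 0, 0], [0.08, 0, 0, 0], [0.08, 0, 0, 0], [0.08, 0, 0, 0], [0.06, 0, 0, 0], [0.04, 0, 0, 0], [0.025, 0, 0, 0], [0, 0, 0, 0], [0, 0, 0, 0]]]}}

```text
time: 10.3
tool_pos: [0.4421, 0.0624, 0.0087]
ee_rot: [2.849, 1.57, -0.066]
wrist_force: [-0.1, 0.8, 1.1]
width: 0.0659
```

Call:
{"name": "drive_tool", "arguments": {"commands": [[[0, 0, 0, 0], [0, 0, 0, 0], [0, 0, 0, 0], [0, 0, 0, 0], [0, 0, 0, 0], [0, 0, 0, 0]]], "grip": 0}}

```text
time: 10.9
tool_pos: [0.4417, 0.0625, 0.0087]
ee_rot: [2.99, 1.57, 0.076]
wrist_force: [-0.7, -0.3, 2.8]
width: 0.0419
```

Call:
{"name": "drive_tool", "arguments": {"commands": [[[-0.04, 0, 0, 0], [-0.08, 0, 0, 0], [-0.12, 0, 0, 0], [-0.12, 0, 0, 0], [-0.12, 0, 0, 0], [0, 0, 0, 0], [0, 0, 0, 0]]]}}

```text
time: 11.6
tool_pos: [0.4413, 0.0624, 0.128]
ee_rot: [2.358, 1.57, -0.557]
wrist_force: [-1.0, 0.0, -1.6]
width: 0.0418
```

```bash
python3 plan.py .6195 -.0765 .13 0
python3 - <<'E'
from bench import imaging
import cv2
s=imaging.snapshot("wrist");cv2.imwrite("pics/w6.png",s["pixels"][:,:,::-1])
E
```

```text
t 11.6 pos [0.4413 0.0624 0.128 ] toolx [ 0. -0. -1.] jaw -77.0 q6 1.36 w 0.0418 F [-1.   0.  -1.6]
turn deg 13.01 frac 0.0361 then shift frac [-0.0075  0.5557 -0.7126]
```

View pics/w6.png

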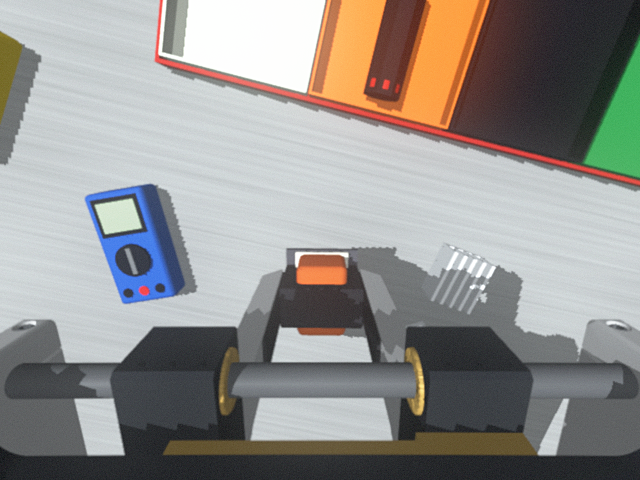

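The transformer is held level between the fingers at (321,290).

Call:
{"name": "drive_tool", "arguments": {"commands": [[[0, 0, 0, 0.0181], [0, 0, 0, 0.018], [0, 0.0695, -0.089, 0], [0, 0.0695, -0.089, 0], [0, 0.0695, -0.089, 0], [0, 0.0695, -0.089, 0], [0, 0.0695, -0.089, 0], [0, 0.0695, -0.089, 0], [0, 0.0695, -0.089, 0], [0, 0.0695, -0.089, 0], [0, 0, 0, 0], [0, 0, 0, 0], [0, 0, 0, 0]]]}}

```text
time: 12.95
tool_pos: [0.6181, -0.0757, 0.1264]
ee_rot: [-0.273, 1.567, 2.869]
wrist_force: [0.7, -0.1, -2.2]
width: 0.0416
```

```bash
python3 plan.py .6195 -.0765 .0145 0
python3 - <<'E'
from bench import imaging
import cv2
s=imaging.snapshot("wrist");cv2.imwrite("pics/w7.png",s["pixels"][:,:,::-1])
E
```

```text
t 12.95 pos [ 0.6181 -0.0757  0.1264] toolx [-0.004  0.001 -1.   ] jaw -90.0 q6 1.36 w 0.0416 F [ 0.7 -0.1 -2.2]
turn deg 0.04 frac 0.0001 then shift frac [ 0.4478  0.0035 -0.0074]
```

View pics/w7.png

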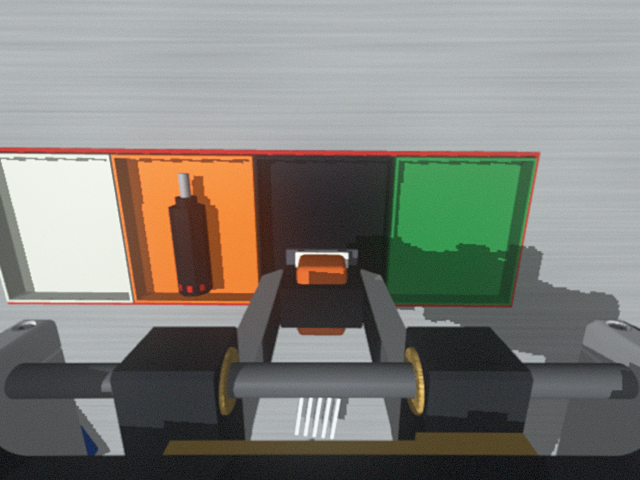

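The transformer is over the black bin, centred in y at (322,230).

Call:
{"name": "drive_tool", "arguments": {"commands": [[[0.08, 0.0035, -0.0074, 0], [0.08, 0, 0, 0], [0.08, 0, 0, 0], [0.08, 0, 0, 0], [0.06, 0, 0, 0], [0.04, 0, 0, 0], [0.028, 0, 0, 0], [0, 0, 0, 0], [0, 0, 0, 0]]]}}

```text
time: 13.9
tool_pos: [0.6218, -0.0774, 0.017]
ee_rot: [2.857, 1.569, -0.284]
wrist_force: [0.4, 0.2, -1.5]
width: 0.0416
```

Call:
{"name": "drive_tool", "arguments": {"commands": [[[0, 0, 0, 0], [0, 0, 0, 0], [0, 0, 0, 0], [0, 0, 0, 0]]], "grip": 0.68}}

```text
time: 14.3
tool_pos: [0.6217, -0.0775, 0.0169]
ee_rot: [2.851, 1.57, -0.291]
wrist_force: [-0.6, -0.5, -0.1]
width: 0.0638
```

Call:
{"name": "drive_tool", "arguments": {"commands": [[[-0.04, 0, 0, 0], [-0.08, 0, 0, 0], [-0.12, 0, 0, 0], [-0.12, 0, 0, 0], [-0.12, 0, 0, 0], [0, 0, 0, 0], [0, 0, 0, 0]]], "grip": 0.68}}

```text
time: 15.0
tool_pos: [0.6218, -0.0775, 0.1375]
ee_rot: [2.889, 1.568, -0.253]
wrist_force: [-0.3, 0.0, -0.4]
width: 0.0639
```

```bash
python3 plan.py .4287 -.0713 .12 -7
python3 - <<'E'
from bench import imaging
import cv2
s=imaging.snapshot("wrist");cv2.imwrite("pics/w8.png",s["pixels"][:,:,::-1])
E
```

```text
t 15.0 pos [ 0.6218 -0.0775  0.1375] toolx [ 0.002 -0.001 -1.   ] jaw -90.0 q6 1.36 w 0.0639 F [-0.3  0.  -0.4]
turn deg 7.01 frac 0.0195 then shift frac [0.068  0.0696 0.7698]
```

View pics/w8.png

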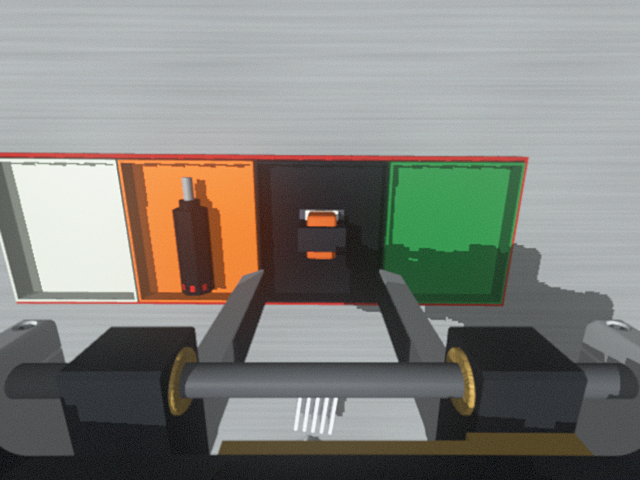

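The transformer stands in the black bin at (321,235), on its foot. Next is the sink farther from the base (r≈0.435 against 0.343 for the other).

Call:
{"name": "drive_tool", "arguments": {"commands": [[[0, 0, 0, 0.0195], [0.0085, 0.0087, 0.0962, 0], [0.0085, 0.0087, 0.0962, 0], [0.0085, 0.0087, 0.0962, 0], [0.0085, 0.0087, 0.0962, 0], [0.0085, 0.0087, 0.0962, 0], [0.0085, 0.0087, 0.0962, 0], [0.0085, 0.0087, 0.0962, 0], [0.0085, 0.0087, 0.0962, 0], [0, 0, 0, 0], [0, 0, 0, 0], [0, 0, 0, 0]]]}}

```text
time: 16.25
tool_pos: [0.4287, -0.0712, 0.1187]
ee_rot: [-0.276, 1.57, 2.744]
wrist_force: [0.5, 0.4, -0.3]
width: 0.0639
```

```bash
python3 plan.py .4287 -.0713 .004 -7
python3 - <<'E'
from bench import imaging
import cv2
s=imaging.snapshot("wrist");cv2.imwrite("pics/w9.png",s["pixels"][:,:,::-1])
E
```

```text
t 16.25 pos [ 0.4287 -0.0712  0.1187] toolx [-0.001  0.    -1.   ] jaw -97.0 q6 1.4 w 0.0639 F [ 0.5  0.4 -0.3]
turn deg -0.01 frac -0.0 then shift frac [ 4.587e-01  6.000e-04 -2.000e-04]
```

View pics/w9.png

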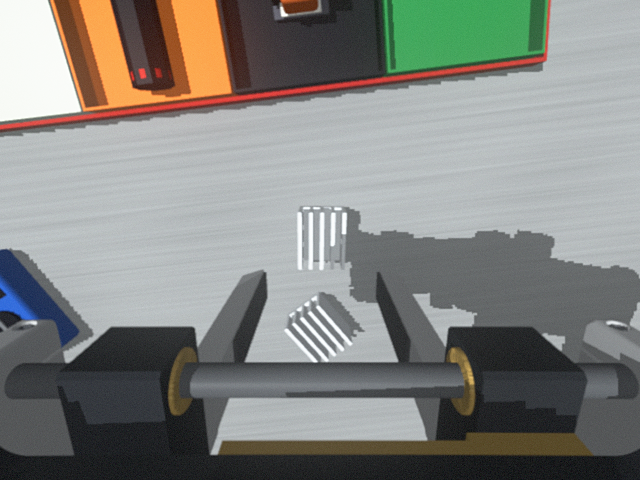

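The far sink is centred and square at (323,238). The near one sits behind it at (321,327), clear of the finger paths.

Call:
{"name": "drive_tool", "arguments": {"commands": [[[0.08, 0, 0, 0], [0.08, 0, 0, 0], [0.08, 0, 0, 0], [0.08, 0, 0, 0], [0.07, 0, 0, 0], [0.04, 0, 0, 0], [0.028, 0, 0, 0], [0, 0, 0, 0], [0, 0, 0, 0]]]}}

```text
time: 17.2
tool_pos: [0.4289, -0.0714, 0.0053]
ee_rot: [2.913, 1.57, -0.351]
wrist_force: [0.0, 0.0, -0.4]
width: 0.0636
```

Call:
{"name": "drive_tool", "arguments": {"commands": [[[0, 0, 0, 0], [0, 0, 0, 0], [0, 0, 0, 0], [0, 0, 0, 0], [0, 0, 0, 0], [0, 0, 0, 0]]], "grip": 0}}

```text
time: 17.8
tool_pos: [0.4285, -0.0713, 0.0052]
ee_rot: [2.843, 1.57, -0.421]
wrist_force: [-1.3, -0.5, 3.3]
width: 0.0398
```

Call:
{"name": "drive_tool", "arguments": {"commands": [[[-0.04, 0, 0, 0], [-0.08, 0, 0, 0], [-0.12, 0, 0, 0], [-0.12, 0, 0, 0], [-0.12, 0, 0, 0], [0, 0, 0, 0], [0, 0, 0, 0]]]}}

```text
time: 18.5
tool_pos: [0.4284, -0.0712, 0.1251]
ee_rot: [2.908, 1.57, -0.356]
wrist_force: [0.4, -0.2, -1.0]
width: 0.0399
```

```bash
python3 plan.py .6195 .1595 .13 0
python3 - <<'E'
from bench import imaging
import cv2
s=imaging.snapshot("wrist");cv2.imwrite("pics/w10.png",s["pixels"][:,:,::-1])
E
```

```text
t 18.5 pos [ 0.4284 -0.0712  0.1251] toolx [ 0.001 -0.    -1.   ] jaw -97.0 q6 1.4 w 0.0399 F [ 0.4 -0.2 -1. ]
turn deg -7.01 frac -0.0195 then shift frac [-0.0191 -0.9229 -0.7645]
```

View pics/w10.png

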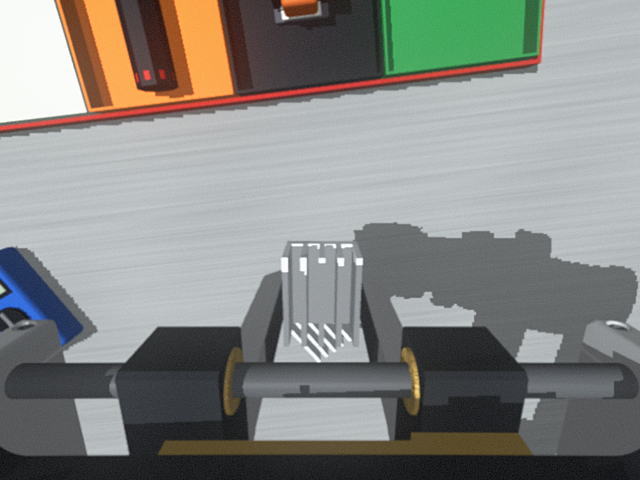

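The sink is held with fins up at (322,290), so I'll take it to the white bin.

Call:
{"name": "drive_tool", "arguments": {"commands": [[[0, 0, 0, -0.0195], [0, -0.0923, -0.0765, 0], [0, -0.0923, -0.0765, 0], [0, -0.0923, -0.0765, 0], [0, -0.0923, -0.0765, 0], [0, -0.0923, -0.0765, 0], [0, -0.0923, -0.0765, 0], [0, -0.0923, -0.0765, 0], [0, -0.0923, -0.0765, 0], [0, -0.0923, -0.0765, 0], [0, -0.0923, -0.0765, 0], [0, 0, 0, 0], [0, 0, 0, 0], [0, 0, 0, 0]]]}}

```text
time: 19.95
tool_pos: [0.6183, 0.1588, 0.1232]
ee_rot: [0.314, 1.568, -2.828]
wrist_force: [-0.7, -0.4, -0.5]
width: 0.0397
```

```bash
python3 plan.py .6195 .1595 .0115 0
python3 - <<'E'
from bench import imaging
import cv2
s=imaging.snapshot("wrist");cv2.imwrite("pics/w11.png",s["pixels"][:,:,::-1])
E
```

```text
t 19.95 pos [0.6183 0.1588 0.1232] toolx [-0.003 -0.001 -1.   ] jaw -90.0 q6 1.73 w 0.0397 F [-0.7 -0.4 -0.5]
turn deg -0.02 frac -0.0 then shift frac [ 0.4467 -0.0031 -0.0063]
```

View pics/w11.png

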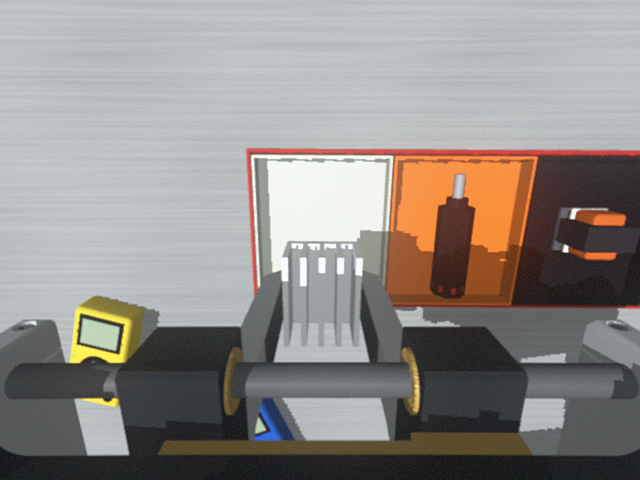

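The sink is over the white bin at (323,230).

Call:
{"name": "drive_tool", "arguments": {"commands": [[[0.08, 0, -0.002, 0], [0.08, 0, 0, 0], [0.08, 0, 0, 0], [0.08, 0, 0, 0], [0.06, 0, 0, 0], [0.04, 0, 0, 0], [0.032, 0, 0, 0], [0, 0, 0, 0], [0, 0, 0, 0]]]}}

```text
time: 20.9
tool_pos: [0.6204, 0.1597, 0.0124]
ee_rot: [-3.075, 1.57, 0.067]
wrist_force: [0.4, -0.9, -0.9]
width: 0.04
```

Call:
{"name": "drive_tool", "arguments": {"commands": [[[0, 0, 0, 0], [0, 0, 0, 0], [0, 0, 0, 0], [0, 0, 0, 0]]], "grip": 0.65}}

```text
time: 21.3
tool_pos: [0.6201, 0.1597, 0.0121]
ee_rot: [-3.104, 1.57, 0.038]
wrist_force: [0.6, 0.3, -0.7]
width: 0.0608
```

Call:
{"name": "drive_tool", "arguments": {"commands": [[[-0.04, 0, 0, 0], [-0.08, 0, 0, 0], [-0.12, 0, 0, 0], [-0.12, 0, 0, 0], [-0.12, 0, 0, 0], [0, 0, 0, 0], [0, 0, 0, 0]]], "grip": 0.8}}

```text
time: 22.0
tool_pos: [0.6204, 0.1597, 0.133]
ee_rot: [-3.027, 1.568, 0.115]
wrist_force: [-0.9, -0.2, -0.5]
width: 0.0754
```

```bash
python3 plan.py .394 .223 .12 22
python3 - <<'E'
from bench import imaging
import cv2
s=imaging.snapshot("wrist");cv2.imwrite("pics/w12.png",s["pixels"][:,:,::-1])
E
```

```text
t 22.0 pos [0.6204 0.1597 0.133 ] toolx [ 0.002  0.    -1.   ] jaw -90.0 q6 1.73 w 0.0754 F [-0.9 -0.2 -0.5]
turn deg -21.99 frac -0.0611 then shift frac [ 0.0498 -0.574   0.7451]
```

View pics/w12.png

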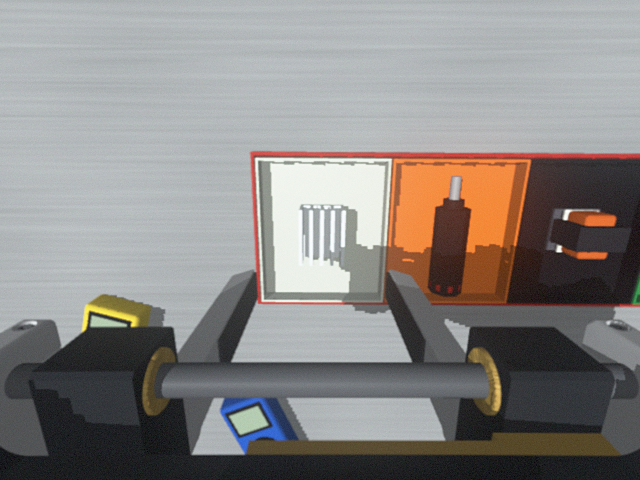

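The sink stands with fins up in the white bin at (322,235). Next is the blue meter.

Call:
{"name": "drive_tool", "arguments": {"commands": [[[0, 0, 0, -0.0204], [0, 0, 0, -0.0204], [0, 0, 0, -0.0204], [0.006, -0.0718, 0.0932, 0], [0.006, -0.0718, 0.0932, 0], [0.006, -0.0718, 0.0932, 0], [0.006, -0.0718, 0.0932, 0], [0.006, -0.0718, 0.0932, 0], [0.006, -0.0718, 0.0932, 0], [0.006, -0.0718, 0.0932, 0], [0.006, -0.0718, 0.0932, 0], [0, 0, 0, 0], [0, 0, 0, 0], [0, 0, 0, 0]]]}}

```text
time: 23.45
tool_pos: [0.3936, 0.2224, 0.1189]
ee_rot: [0.38, 1.57, -2.377]
wrist_force: [-0.1, 0.4, -0.0]
width: 0.0751
```

```bash
python3 plan.py .394 .223 .004 22
python3 - <<'E'
from bench import imaging
import cv2
s=imaging.snapshot("wrist");cv2.imwrite("pics/w13.png",s["pixels"][:,:,::-1])
E
```

```text
t 23.45 pos [0.3936 0.2224 0.1189] toolx [-0.001 -0.001 -1.   ] jaw -68.0 q6 1.58 w 0.0751 F [-0.1  0.4 -0. ]
turn deg 0.02 frac 0.0 then shift frac [ 0.4597 -0.0019 -0.0028]
```

View pics/w13.png

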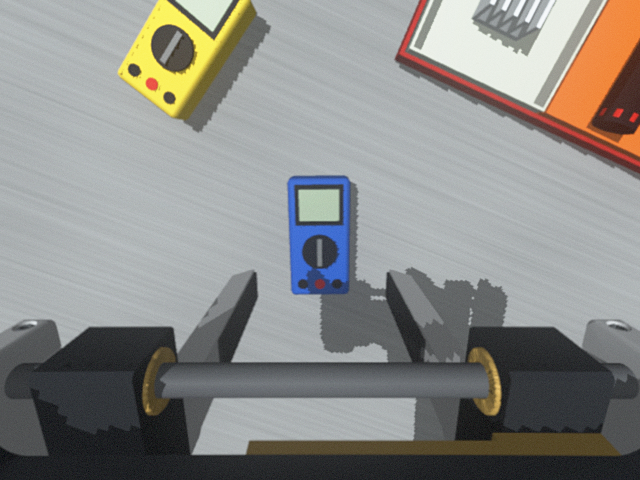

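The blue meter is centred and square at (320,236).

Call:
{"name": "drive_tool", "arguments": {"commands": [[[0.08, 0, 0, 0], [0.08, 0, 0, 0], [0.08, 0, 0, 0], [0.08, 0, 0, 0], [0.07, 0, 0, 0], [0.04, 0, 0, 0], [0.03, 0, 0, 0], [0, 0, 0, 0], [0, 0, 0, 0]]]}}

```text
time: 24.4
tool_pos: [0.394, 0.2229, 0.0053]
ee_rot: [3.029, 1.57, 0.272]
wrist_force: [0.1, 0.3, 0.9]
width: 0.0751
```

Call:
{"name": "drive_tool", "arguments": {"commands": [[[0, 0, 0, 0], [0, 0, 0, 0], [0, 0, 0, 0], [0, 0, 0, 0], [0, 0, 0, 0], [0, 0, 0, 0]]], "grip": 0}}

```text
time: 25.0
tool_pos: [0.3935, 0.2232, 0.0053]
ee_rot: [-2.687, 1.57, 0.839]
wrist_force: [-1.4, 0.6, 4.3]
width: 0.0519
```

Call:
{"name": "drive_tool", "arguments": {"commands": [[[-0.04, 0, 0, 0], [-0.08, 0, 0, 0], [-0.12, 0, 0, 0], [-0.12, 0, 0, 0], [-0.12, 0, 0, 0], [0, 0, 0, 0], [0, 0, 0, 0]]]}}

```text
time: 25.7
tool_pos: [0.3932, 0.2225, 0.1243]
ee_rot: [1.439, 1.57, -1.318]
wrist_force: [-0.3, -0.5, -2.5]
width: 0.0518
```

```bash
python3 plan.py .6195 -.1945 .13 0
python3 - <<'E'
from bench import imaging
import cv2
s=imaging.snapshot("wrist");cv2.imwrite("pics/w14.png",s["pixels"][:,:,::-1])
E
```

```text
t 25.7 pos [0.3932 0.2225 0.1243] toolx [ 0. -0. -1.] jaw -68.0 q6 1.58 w 0.0518 F [-0.3 -0.5 -2.5]
turn deg 22.03 frac 0.0612 then shift frac [-0.0221  1.668  -0.9054]
```

View pics/w14.png

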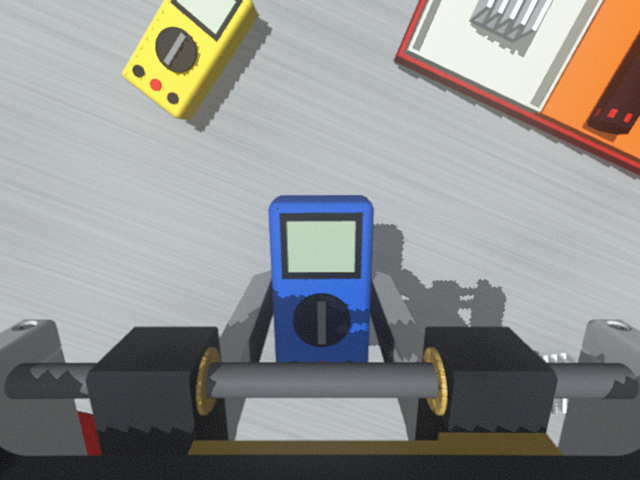

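The blue meter is held level and face up at (322,280), so it goes to the green bin.

Call:
{"name": "drive_tool", "arguments": {"commands": [[[0, 0, 0, 0.0204], [0, 0, 0, 0.0204], [0, 0, 0, 0.0204], [0, 0.1042, -0.0566, 0], [0, 0.1042, -0.0566, 0], [0, 0.1042, -0.0566, 0], [0, 0.1042, -0.0566, 0], [0, 0.1042, -0.0566, 0], [0, 0.1042, -0.0566, 0], [0, 0.1042, -0.0566, 0], [0, 0.1042, -0.0566, 0], [0, 0.1042, -0.0566, 0], [0, 0.1042, -0.0566, 0], [0, 0.1042, -0.0566, 0], [0, 0.1042, -0.0566, 0], [0, 0.1042, -0.0566, 0], [0, 0.1042, -0.0566, 0], [0, 0.1042, -0.0566, 0], [0, 0.1042, -0.0566, 0], [0, 0, 0, 0]]]}}

```text
time: 27.75
tool_pos: [0.619, -0.197, 0.1203]
ee_rot: [-0.085, 1.565, 3.053]
wrist_force: [1.2, -0.2, -1.4]
width: 0.052
```

Call:
{"name": "drive_tool", "arguments": {"commands": [[[0, 0, 0, 0], [0, 0, 0, 0], [0, 0, 0, 0]]]}}

```text
time: 28.05
tool_pos: [0.6191, -0.1927, 0.1241]
ee_rot: [-0.491, 1.569, 2.652]
wrist_force: [0.9, 0.5, -1.1]
width: 0.0517
```

```bash
python3 plan.py .6195 -.1945 .011 0
python3 - <<'E'
from bench import imaging
import cv2
s=imaging.snapshot("wrist");cv2.imwrite("pics/w15.png",s["pixels"][:,:,::-1])
E
```

```text
t 28.05 pos [ 0.6191 -0.1927  0.1241] toolx [-0.001  0.001 -1.   ] jaw -89.9 q6 1.18 w 0.0517 F [ 0.9  0.5 -1.1]
turn deg 0.08 frac 0.0002 then shift frac [ 0.4523  0.0074 -0.0022]
```

View pics/w15.png

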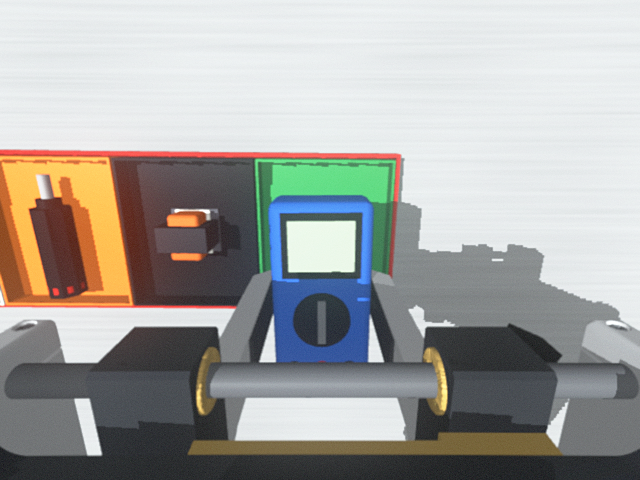

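The meter is over the green bin, which spans about 258 to 398 px across, and the meter sits at column 322.

Call:
{"name": "drive_tool", "arguments": {"commands": [[[0.08, 0.007, 0, 0], [0.08, 0, 0, 0], [0.08, 0, 0, 0], [0.08, 0, 0, 0], [0.06, 0, 0, 0], [0.04, 0, 0, 0], [0.03, 0, 0, 0], [0, 0, 0, 0], [0, 0, 0, 0]]]}}

```text
time: 29.0
tool_pos: [0.6203, -0.1959, 0.013]
ee_rot: [2.67, 1.569, -0.471]
wrist_force: [-0.2, -0.4, -1.3]
width: 0.0517
```

Call:
{"name": "drive_tool", "arguments": {"commands": [[[0, 0, 0, 0], [0, 0, 0, 0], [0, 0, 0, 0], [0, 0, 0, 0]]], "grip": 0.75}}

```text
time: 29.4
tool_pos: [0.6201, -0.196, 0.013]
ee_rot: [2.671, 1.569, -0.47]
wrist_force: [0.3, -0.1, -0.2]
width: 0.07
```

Call:
{"name": "drive_tool", "arguments": {"commands": [[[-0.04, 0, 0, 0], [-0.08, 0, 0, 0], [-0.12, 0, 0, 0], [-0.12, 0, 0, 0], [-0.12, 0, 0, 0], [0, 0, 0.1, 0], [0, 0, 0.1, 0], [0, 0, 0.1, 0], [0, 0, 0.1, 0], [0, 0, 0.1, 0], [0, 0, 0.1, 0], [0, 0, 0.1, 0], [0, 0, 0.1, 0], [0, 0, 0, 0], [0, 0, 0, 0]]]}}

```text
time: 30.9
tool_pos: [0.4203, -0.196, 0.1332]
ee_rot: [2.724, 1.568, -0.418]
wrist_force: [1.0, -0.7, 0.3]
width: 0.0705
```

Run:
```python
from bench import imaging,robot
import cv2,numpy as np
from h import *; from fit import fit
print(robot.get_obs()["tool_pos"],robot.get_obs()["width"])
for n in ["top","scene"]:
    s=imaging.snapshot(n);W=cloud(s)
    im=s["pixels"][:,:,::-1]; 
    cv2.imwrite(f"pics/{n}_end.png",im)
    for k,a in dict(blue=(.62,-.1945,.06,.027,.06),drv=(.62,.0415,.06,.024,.06),tr=(.62,-.0765,.045,.027,.06),sink=(.62,.1595,.045,.027,.06),yellow=(.5,.37,.07,.02,.05),bs=(.491,-.39,.04,.018,.05)).items():
        m=(np.hypot(W[...,0]-a[0],W[...,1]-a[1])<a[2])&(W[...,2]>a[3]);z=W[...,2][m]
        print(n,k,*fit(W,*a),'z p50/98',np.percentile(z,[50,98]).round(4))
```

```text
[ 0.42026096 -0.19602015  0.13324267] 0.07046048064788929
top blue 994 1.5 [99.9 50.4] [ 619.4 -195.7] [ 618.6 -195.1] z p50/98 [0.0327 0.038 ]
top drv 433 1.5 [90.4 27.2] [610.2  43.2] [605.7  41.9] z p50/98 [0.0302 0.0354]
top tr 278 0.0 [37.3 40. ] [620.2 -76.4] [619.2 -76.6] z p50/98 [0.0407 0.0454]
top sink 192 0.0 [48.4 39.8] [619.4 159.9] [618.4 160.5] z p50/98 [0.0334 0.0372]
top yellow 1066 -15.0 [99.8 49.3] [496.1 373.1] [495.9 372.3] z p50/98 [0.0278 0.0328]Traceback (most recent call last):
  File "<stdin>", line 11, in <module>
  File "fit.py", line 8, in fit
    q=p@R.T;lo,hi=np.percentile(q,1.5,0),np.percentile(q,98.5,0);A=np.prod(hi-lo)
                  ~~~~~~~~~~~~~^^^^^^^^^
    return _quantile_unchecked(
        a, q, axis, out, overwrite_input, method, keepdims, weights)
    return _ureduce(a,
                    func=_quantile_ureduce_func,
    ...<5 lines>...
                    overwrite_input=overwrite_input,
                    method=method)
    r = func(a, **kwargs)
    result = _quantile(arr,
                       quantiles=q,
    ...<2 lines>...
                       out=out,
                       weights=wgt)
    slices_having_nans = np.isnan(arr[-1, ...])
                                  ~~~^^^^^^^^^
IndexError: index -1 is out of bounds for axis 0 with size 0
```

View pics/top_end.png

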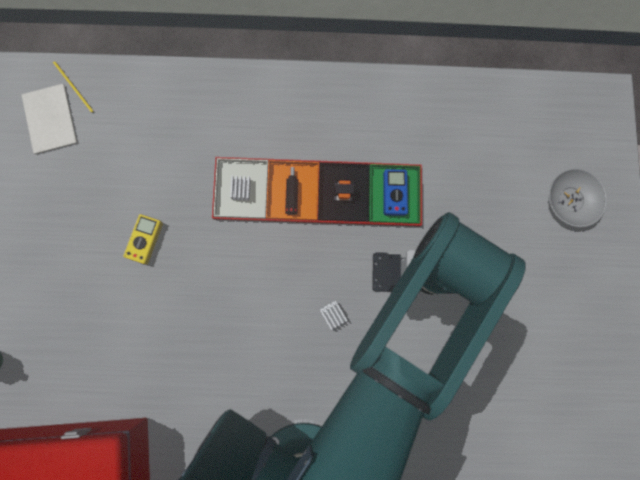

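The top view shows every item in its own bin, upright and centred. The arm hides the black sink there, so I'll check it in the scene view.

Run:
```python
from bench import imaging,robot
import cv2
from h import *; from fit import fit
s=imaging.snapshot("scene");W=cloud(s);cv2.imwrite("pics/scene_end.png",s["pixels"][:,:,::-1])
for a in [(.491,-.39,.04,.018,.05),(.5,.37,.07,.02,.05)]: print(*fit(W,*a))
```

```text
474 -25.0 [49.8 42.1] [ 491.8 -392.8] [ 493.  -391.9]
1141 -16.5 [100.6  49.7] [498.8 372.3] [502.7 371.1]
```

View pics/scene_end.png

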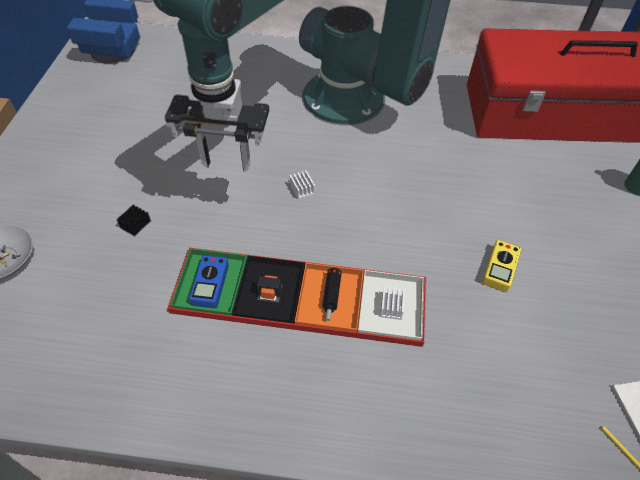

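The scene view shows the meter (208,280), transformer (270,288), driver (332,293) and sink (391,303) in their own bins. The black sink (134,219) and yellow meter (502,264) haven't moved, and the gripper is empty.

```bash
python3 -c "
from bench import robot
print(robot.close_job())"
```

```text
the job is handed in; nothing more can be done
None
```

All four items are in their own bins, and I handed the job in at about 31 s of robot time. The blue multimeter is face up in the green bin. The silver heat sink (the one farther from the base) is fins up in the white bin. The screwdriver handle lies flat in the orange bin, and the transformer stands on its foot in the black bin.

- **Placing:** the last top-view measurement put the multimeter, heat sink and transformer within about 2 mm of their bin centres. The driver's grip point is about 14 mm short of its bin centre, as intended, so its origin should be near the centre. Measured heights match each item lying on its bin floor.
- **Left alone:** the yellow multimeter measured within 1 mm of its starting place in both views. The black heat sink did too, but only in the scene view, as the arm hid it from the top camera.
- **Release:** the gripper was open, empty and clear of everything at hand-in.
- **Failed check:** one checking script stopped with an error because the black heat sink was hidden in the top view. I repeated that check with the scene camera. No measurements disagreed.

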